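# Stopper the polish can on its mat

### The arm

A 6-joint arm with a two-finger parallel gripper is mounted at the origin on the work surface. World frame = base frame: x ahead of the robot, y to its left, z up, the work surface at z = 0. Lengths are in mm, angles in rad, forces in N, time in s.
With the tool pointing down it reaches from about 275 to 750 mm from the base axis. Payload 10.2 kg.
Tool frame: the origin (TCP) lies at the very end of the fingers, on their centre line; the grasp point (between the pads) lies 19 mm behind it; z points along the fingers, y is the direction in which the jaws open and shut (so a half turn about z gives the same grasp; the last joint's range is limited). The gripper opens to 88 mm and grips with 3 to 60 N. Pads are 18 mm wide; open, the fingers measure 123 mm over their backs; the gripper's body (75 mm by 187 mm) begins 45 mm behind the grasp point.
Start: joints at [-1.542, 0.313, 1.498, -0, 1.331, -0.223], TCP at [130.789, -508.454, 238.72] pointing down, gripper open.
Joint ranges: [-2.94, 2.94], [-0.97, 2.17], [0.19, 2.56], [-1.23, 4.37], [0.02, 3.11], [-2.88, 2.88]. Speed limits (rad/s): [2.39, 2.39, 3.01, 3.14, 3.14, 3.14].

### API

Orientations are given as a 3x3 rotation matrix whose columns are the frame's x, y, z axes.
In Python, from cell import bot gives the robot as it stands. The module is installed in compiled form; this text tells all that it offers.
- The arm moves only by the shell command python3 -m pendant 'ROWS' [OPENING] [FORCE]. ROWS is JSON, a list of rows, each an object of numbers: "x", "y", "z": the shift along the world's x, y, z in m; "spin": the turn about the world's z in degrees. In form: [{"x": .., "y": .., "z": .., "spin": ..}, ...]. A call has exactly 8 rows; each row shifts and turns the commanded pose from where the row before left it; what a row does not reach is not made up. A row lasts 1/12 s, in which the tool goes at most 41.7 mm and 7.16 degrees, less where a joint would pass 70% of its speed; a pose out of reach is approached as far as the arm can. A call is refused whole if a number of a shift passes 0.0417 or a number of a turn 7.16, either way. A call with a gripper value outside its range is refused whole. OPENING is the gripper command: -1 is fully open, 1 is shut, values between are in proportion, set as the call begins (- or left out, the last holds). The fingers move at their own pace and stop on an object; FORCE is the grip in N (left out, the last holds). Time passes only in rows, so rows that do not move let the fingers close, or fill a call up. It gives the time, the measured TCP pose, the force and the opening at its end, in the units of the state.
- bot.read_state(): the state, without advancing time (a new reading comes with each control period).
- bot.read_camera(name): name is "side" or "top"; returns the picture (480x640x3 uint8, red, green, blue); there is no depth.
- bot.calibration(name): a dict with "fx", "fy", "cx", "cy" (pixels), "distortion" ([k1, k2, p1, p2, k3] as OpenCV has them; the pictures are not rectified), "R" (3x3) and "t" (3): a world point X has camera coordinates R X + t. Camera axes: x right, y down, z forward; pixel columns grow to the right and rows downward; lengths in mm; the calibration is good to about 2 mm. A picture is of the moment at which its call begins. calibration takes no time and is no camera call.
- bot.sign_off(): hands the job in, once; it reports no verdict.
The state is a dict: "clock": time; "joint_positions": joint angles; "qvel": joint speeds; "joint_torque": joint torques, N m; "tcp_pos": TCP position; "orientation": TCP orientation; "force": force on the tool from outside, world axes, zero at the start; "moment": the same for the moment, N m; "finger_gap": opening from 0.0 (shut) to 1.0 (fully open).
Only numpy, scipy, OpenCV 4.12 (cv2) and the standard library are available. Lean on these libraries where they do the work, as an engineer would, in place of code of your own. Each camera call takes 0.05 s, during which the arm holds its last target. There are 200 camera calls.

### The job

Clear the round black rubber mat by sliding the brass lamp ring off it along the bench, without picking the ring up. Then lift the blue can by its handle off the steel stand and set it down gently and upright in the middle of the mat. Finally put the red bung into the can's brass neck and press it fully home, until its flange sits on the rim; leave the other parts on the bench alone.

Things in the scene. Friction and masses are not known exactly. Their poses are not given: they have to be found in the camera images.
- mat: round black rubber mat fixed to the bench, 180 mm across, 3 mm thick; origin at the centre of its underside. The bench between it and the robot is bare for about 180 mm from its centre
- lamp_ring: loose polished brass ring lying flat on the mat, outside 84 mm, hole 64 mm across, 18 mm high, about 0.22 kg; origin at the centre of its underside. The closed fingers fit in its hole. It is off the mat when its centre is 132 mm or more from the mat's centre
- stand: fixed low steel stand, top 170 x 120 mm, 60 mm high; origin at the centre of its underside on the bench, x along its long side
- can: loose rectangular blue can with a white band, 140 (x) x 80 (y) x 90 mm high, 0.5 to 0.9 kg, standing upright on the stand; origin at the centre of its underside, z up. On its top stand a black strap handle (+x end) and the brass neck (-x end). Overall height 130 mm
- can_grip (a point): middle of the handle's level bar, near the can's centre of mass, at (12, 0, 124) mm in the can's frame. The bar runs along the can's x, 60 mm long, 14 mm wide, 12 mm high (z 118 to 130); 28 mm free under it. Grip it from above with the fingers closing along the can's y
- can_neck (a point): centre of the neck's rim, at (-47, 0, 122) mm in the can's frame, z up the neck. Neck 43 mm outside, straight bore 35 mm. Inside a black sealing disc lies 18 mm below the rim and slides down a further 10 mm when pushed with about 6 N (it does not spring back). Handle 29 mm away on the +x side; along the can's y there is room for fingers
- bung: loose red tapered bung, 68 mm high, 60 g, standing in the wooden holder; origin at the centre of its lower end, z up. From there: tapered plug 28 mm long, 24 mm across at the foot and 31 mm at the top; flange 44 mm across from 28 to 34 mm; round knob 24 mm across from 34 to 68 mm. Fully home, the flange rests on the neck's rim, origin 28 mm below it; just dropped in it stays 10 mm proud
- holder: fixed wooden block 80 x 80 x 36 mm with one hole, 37 mm across, in which the bung stands with its flange on the block's top; origin at the centre of its underside
- lock_case: bystander, leave alone: copper lock case, 55 x 85 x 24 mm; origin at the centre of its underside
- hub_cap: bystander, leave alone: brass domed hub cap, 90 mm across, 35 mm high; origin at the centre of its underside
- post_cap: bystander, leave alone: chromed post cap, 46 mm across, 36 mm high; origin at the centre of its underside
- collar: bystander, leave alone: copper collar, 52 mm across, 20 mm high; origin at the centre of its underside
- hinge_arm: bystander, leave alone: brass hinge arm lying flat, 131 mm long, 18 mm high; origin at the centre of its underside
- polish_jar: bystander, leave alone: white jar with a black cap, 60 mm across, 75 mm high; origin at the centre of its underside
- bush: bystander, leave alone: brass bush, 44 mm across, 24 mm high; origin at the centre of its underside

How it is judged:
By the outcome, as a careful person would: the job done as asked, in the order asked, and still so for the second after the job is handed in, with the robot touching nothing.
It also fails if it takes over 72 s, if anything falls off the work surface, if the arm or the gripper's body presses on something with over 40 N, if the wrist force passes 120 N, or if a joint passes its speed limit or range.

## Working session

There is one attempt and no reset: what is moved stays moved. The work goes in short steps, Python scripts to look and compute and a shell command to move; the robot and the scene stay as the last step left them, time stands still between calls to the robot, and variables do not carry over. Pictures are saved under pics/ and viewed, about 8 in all and at most 12, crops included, and the job is handed in when it is done.

```bash
mkdir -p pics; cat > h.py <<'E'
from cell import bot
import cv2, numpy as np
def cal(n):
    c=bot.calibration(n); K=np.array([[c['fx'],0,c['cx']],[0,c['fy'],c['cy']],[0,0,1.]])
    return K,np.array(c['distortion'],float),np.array(c['R'],float),np.array(c['t'],float)
def ray(n,uv):
    K,d,R,t=cal(n); p=cv2.undistortPoints(np.array([[uv]],float),K,d)[0,0]
    v=R.T@np.array([p[0],p[1],1]); return -R.T@t, v/np.linalg.norm(v)
def onz(n,uv,z):
    o,v=ray(n,uv); return o+v*(z-o[2])/v[2]
def tri(uvs,uvt):
    a,u=ray('side',uvs); b,v=ray('top',uvt)
    s=np.linalg.lstsq(np.c_[u,-v],b-a,rcond=None)[0]; p,q=a+s[0]*u,b+s[1]*v
    return (p+q)/2,np.linalg.norm(p-q)
def px(n,X):
    K,d,R,t=cal(n); return cv2.projectPoints(np.array(X,float).reshape(-1,1,3),cv2.Rodrigues(R)[0],t,K,d)[0][:,0]
def pic(n,f):
    im=np.array(bot.read_camera(n))[:,:,::-1].copy(); cv2.imwrite(f'pics/{f}.png',im); return im
E
python3 - <<'E'
from h import *
np.set_printoptions(precision=2,suppress=True)
a=pic('top','t0');b=pic('side','s0')
for n in('top','side'):
    K,d,R,t=cal(n);print(n,K[0,0],d,-R.T@t);print(R)
print(bot.read_state())
E
```

```text
top 480.8764137375539 [-0.09  0.    0.    0.    0.  ] [ 267.09   14.77 1465.69]
[[-0.05 -1.    0.  ]
 [-0.97  0.05 -0.22]
 [ 0.22 -0.01 -0.98]]
side 523.5135128204873 [-0.04  0.    0.    0.    0.  ] [-95.97 945.68 939.58]
[[-0.81 -0.59 -0.01]
 [-0.33  0.46 -0.82]
 [ 0.49 -0.67 -0.57]]
{'clock': 0.1, 'joint_positions': array([-1.54,  0.31,  1.5 , -0.  ,  1.33, -0.22]), 'qvel': array([ 0., -0., -0., -0.,  0.,  0.]), 'joint_torque': array([  0.  , -40.28, -25.26,   0.07,   0.03,  -0.  ]), 'tcp_pos': array([ 130.77, -508.23,  238.24]), 'orientation': array([[ 0.97,  0.25, -0.  ],
       [ 0.25, -0.97,  0.  ],
       [ 0.  , -0.  , -1.  ]]), 'force': array([-0.43,  0.15,  0.31]), 'moment': array([-0.02,  0.01, -0.02]), 'finger_gap': 0.9993412918705886}
```

View pics/t0.png

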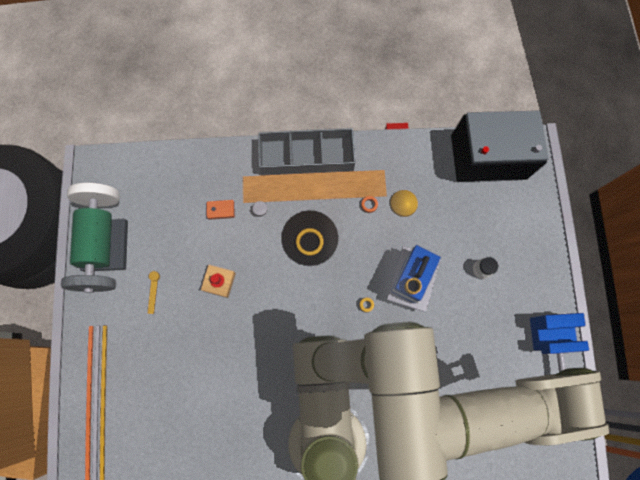

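View pics/s0.png

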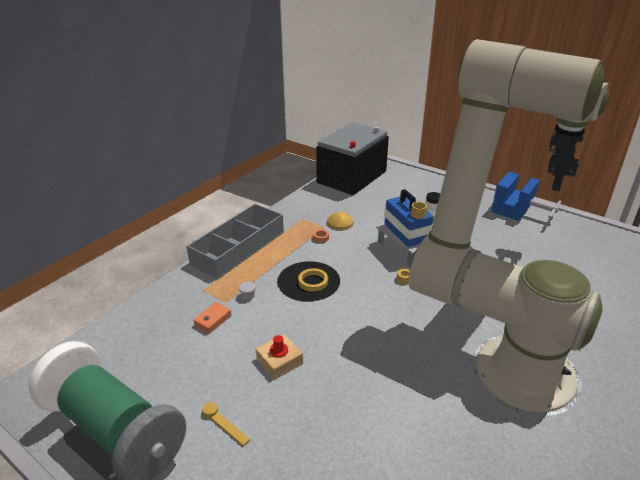

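The top view shows the mat at about (310,238) with the ring at (310,241). The can is near (418,272), its neck at (413,286), and the bung is at (216,281). The side view shows the ring at (313,281), the can at (410,218) and the bung at (278,345). Next I'll measure by mask and make an enlarged montage.

```bash
python3 - <<'E'
from h import *
np.set_printoptions(precision=1,suppress=True)
T=cv2.imread('pics/t0.png');S=cv2.imread('pics/s0.png')
def blobs(im,lo,hi,box,mn=8):
    x0,y0,x1,y1=box; h=cv2.cvtColor(im,cv2.COLOR_BGR2HSV)[y0:y1,x0:x1]
    m=cv2.inRange(h,lo,hi); n,l,s,c=cv2.connectedComponentsWithStats(m)
    return [(s[i,4],(c[i]+[x0,y0]).round(1),(s[i,:4]+[x0,y0,0,0])) for i in range(1,n) if s[i,4]>=mn]
red=((0,180,90),(6,255,255)); brass=((15,110,70),(30,255,255)); blk=((0,0,0),(180,255,60)); blue=((105,120,60),(125,255,255)); wood=((8,70,120),(20,175,255))
for nm,im,jobs in(('top',T,dict(mat=(blk,(270,200,350,275)),ring=(brass,(285,215,335,270)),neck=(brass,(395,270,430,305)),bung=(red,(200,260,236,300)),hold=(wood,(190,255,245,305)),blue=(blue,(390,240,445,305)))),
 ('side',S,dict(mat=(blk,(265,250,350,305)),ring=(brass,(290,260,335,295)),neck=(brass,(405,195,432,225)),bung=(red,(260,330,300,365)),hold=(wood,(250,330,310,385)),blue=(blue,(380,190,440,250))))):
    for k,(c,b) in jobs.items():
        for r in blobs(im,*c,b,15): print(nm,k,*r)
def crop(im,x,y,w,h): return cv2.resize(im[y:y+h,x:x+w],(400,300),interpolation=cv2.INTER_CUBIC)
cv2.imwrite('pics/m0.png',np.vstack([np.hstack([crop(T,380,235,80,60+0),crop(S,370,180,80,60)]),np.hstack([crop(T,180,250,80,60),crop(S,240,325,80,60)])]))
E
```

```text
top mat 1478 [306. 236.] [282 211  52  54]
top mat 254 [309.5 241.4] [301 233  18  18]
top ring 354 [309.4 241.3] [296 228  28  28]
top neck 85 [412.8 285.5] [406 278  15  16]
top bung 108 [216.5 279.7] [211 274  13  13]
top hold 609 [217.9 280.8] [201 265  34  32]
top blue 852 [420.6 267.9] [400 246  40  54]
side mat 1305 [306.2 281.7] [278 262  62  39]
side mat 133 [312.9 279.1] [303 275  20   9]
side ring 452 [312.6 279.3] [298 268  31  24]
side neck 223 [418.3 209.5] [411 202  16  17]
side bung 258 [278.4 347.1] [270 336  18  21]
side hold 618 [278.4 352.9] [256 334  47  35]
side blue 728 [407.  213.6] [386 197  47  33]
side blue 266 [403.8 235.5] [385 219  42  28]
```

View pics/m0.png

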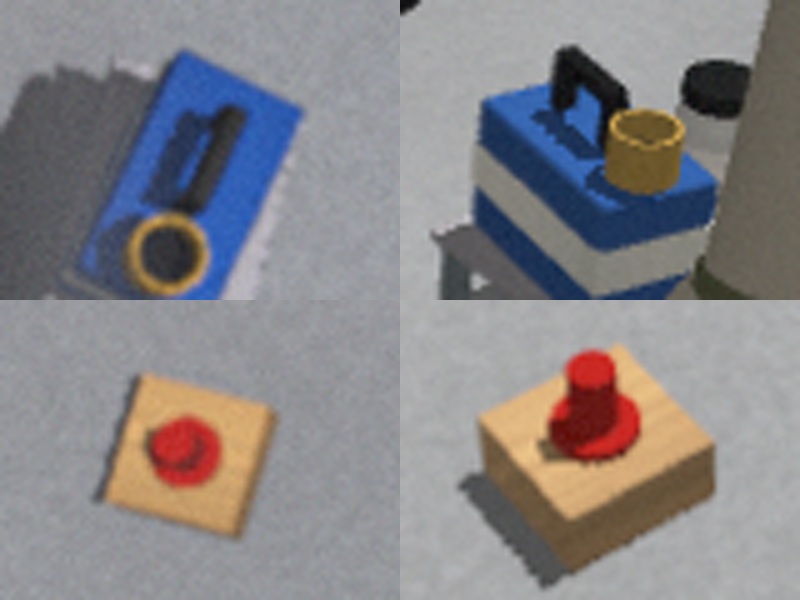

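The montage shows:

| Feature | Top view | Side view |
|---|---|---|
| Neck rim | (413.6,285.6) | (419.6,206) |
| Handle bar ends | about (427,257.5) and (419,275) | (403.6,190.4) and (413.6,199) |
| Knob top | (214.6,278.2) | (278,338.4) |

```bash
python3 - <<'E'
from h import *
np.set_printoptions(precision=1,suppress=True)
for k,s,t in(('neck',(419.6,206),(413.6,285.6)),('barfar',(403.6,190.4),(427.2,257.4)),('barnear',(413.6,199),(419,275)),('knob',(278,338.4),(214.6,278.2)),('ringhole',(312.9,279.1),(309.5,241.4))):
    print(k,*tri(s,t))
print('neck z182',onz('side',(419.6,206),182),onz('top',(413.6,285.6),182))
print('bar z190',[onz(*a,190) for a in(('side',(403.6,190.4)),('top',(427.2,257.4)),('side',(413.6,199)),('top',(419,275)))])
print('knob z76',onz('side',(278,338.4),76),onz('top',(214.6,278.2),76))
print('holder corners z36',[onz('top',(180+a/5,250+b/5),36) for a,b in((140,73),(273,108),(238,237),(107,198))])
print('blue top z150',[onz('top',(380+a/5,235+b/5),150) for a,b in((181,48),(303,112),(78,270))])
print('blue top side z150',[onz('side',(370+a/5,180+b/5),150) for a,b in((82,102),(314,186),(205,248))])
for n,f,b in(('top','t0',(275,205,342,272)),('side','s0',(270,255,348,305))):
    im=cv2.imread(f'pics/{f}.png');x0,y0,x1,y1=b;h=cv2.cvtColor(im,cv2.COLOR_BGR2HSV)[y0:y1,x0:x1]
    m=cv2.inRange(h,(0,0,0),(180,255,60))|cv2.inRange(h,(10,110,30),(35,255,255));m=cv2.morphologyEx(m,cv2.MORPH_OPEN,np.ones((3,3)))
    c=max(cv2.findContours(m,0,1)[0],key=cv2.contourArea);e=cv2.fitEllipse(cv2.convexHull(c))
    print(n,'mat',e,onz(n,np.array(e[0])+[x0,y0],3))
print('ring',onz('top',(309.5,241.4),14),onz('side',(312.9,279.1),14))
for k,uv,z in(('post',(259,209),18),('collar',(369,204),10),('hub',(404,203),17),('bush',(367,304),12)):print(k,onz('top',uv,z))
E
```

```text
neck [ 427.2 -253.7  177. ] 1.4611435854207613
barfar [ 501.9 -296.4  184. ] 2.1630702653898863
barnear [ 454.8 -269.5  183.1] 2.150991089596974
knob [490.7 306.   73. ] 2.329306196140859
ringhole [601.8  23.1  10.9] 1.889194173364162
neck z182 [ 424.5 -245.6  182. ] [ 425.9 -252.9  182. ]
bar z190 [array([ 498.2, -286.2,  190. ]), array([ 499.8, -295.4,  190. ]), array([ 450.8, -258.2,  190. ]), array([ 452.8, -268.4,  190. ])]
knob z76 [489.8 308.6  76. ] [489.2 304.8  76. ]
holder corners z36 [array([538.1, 333.1,  36. ]), array([512.9, 252.4,  36. ]), array([435.9, 274.5,  36. ]), array([462.9, 353.2,  36. ])]
blue top z150 [array([ 545.2, -277.5,  150. ]), array([ 505.2, -343. ,  150. ]), array([ 423.1, -208.9,  150. ])]
blue top side z150 [array([ 542.4, -267.6,  150. ]), array([ 387.4, -261.7,  150. ]), array([ 407.8, -168.4,  150. ])]
top mat ((32.33660888671875, 32.765380859375), (50.06441116333008, 55.13298416137695), 0.4988998770713806) [614.7  29.    3. ]
side mat ((38.26321029663086, 25.945064544677734), (38.99291229248047, 61.73614501953125), 88.5799331665039) [614.4  29.8   3. ]
ring [600.2  22.7  14. ] [600.4  26.4  14. ]
post [711.3 176.4  18. ]
collar [ 713.3 -170.9   10. ]
hub [ 709.3 -281.    17. ]
bush [ 398.4 -142.    12. ]
```

Measured positions in mm:

| Item | Position | Check |
|---|---|---|
| Mat | (614.6, 29.3) | |
| Ring | (600, 24) | |
| Can grip | (476, -281.5), yaw -29.5° | long edge measures 140 and short edge 77 |
| Neck | (426, -252.5), z 177 | expected z 182 |
| Bar | z 184 | expected 178–190 |
| Bung | (489, 304), knob top z 73 | expected z 76 |

These all agree with the sizes given, so I'll move to the ring.

```bash
R='' ; python3 -m pendant '[{"x":0.0196,"y":0.0222},{"x":0.0196,"y":0.0222},{"x":0.0196,"y":0.0222},{"x":0.0196,"y":0.0222},{"x":0.0196,"y":0.0222},{"x":0.0196,"y":0.0222},{"x":0.0196,"y":0.0222},{"x":0.0196,"y":0.0222}]' 1 20
python3 -m pendant '[{"x":0.0196,"y":0.0222},{"x":0.0196,"y":0.0222},{"x":0.0196,"y":0.0222},{"x":0.0196,"y":0.0222},{"x":0.0196,"y":0.0222},{"x":0.0196,"y":0.0222},{"x":0.0196,"y":0.0222},{"x":0.0196,"y":0.0222}]'
python3 -m pendant '[{"x":0.0196,"y":0.0222},{"x":0.0196,"y":0.0222},{"x":0.0196,"y":0.0222},{"x":0.0196,"y":0.0222},{"x":0.0196,"y":0.0222},{"x":0.0196,"y":0.0222},{"x":0.0196,"y":0.0222},{"x":0.0196,"y":0.0222}]'
```

```text
$[0]: bad value
$[0]: bad value
$[0]: bad value
```

```bash
python3 -m pendant '[{"x":0.0196,"y":0.0222,"z":0,"spin":0},{"x":0.0196,"y":0.0222,"z":0,"spin":0},{"x":0.0196,"y":0.0222,"z":0,"spin":0},{"x":0.0196,"y":0.0222,"z":0,"spin":0},{"x":0.0196,"y":0.0222,"z":0,"spin":0},{"x":0.0196,"y":0.0222,"z":0,"spin":0},{"x":0.0196,"y":0.0222,"z":0,"spin":0},{"x":0.0196,"y":0.0222,"z":0,"spin":0}]' 1 20
```

```text
clock: 0.77
tcp_pos: [288.2, -329.5, 238.6]
orientation: [[0.969, 0.249, -0.0], [0.249, -0.969, 0.0], [-0.0, -0.0, -1.0]]
force: [-0.7, 0.2, 0.4]
finger_gap: 0.417
```

```bash
python3 -m pendant '[{"x":0.0196,"y":0.0222,"z":0,"spin":0},{"x":0.0196,"y":0.0222,"z":0,"spin":0},{"x":0.0196,"y":0.0222,"z":0,"spin":0},{"x":0.0196,"y":0.0222,"z":0,"spin":0},{"x":0.0196,"y":0.0222,"z":0,"spin":0},{"x":0.0196,"y":0.0222,"z":0,"spin":0},{"x":0.0196,"y":0.0222,"z":0,"spin":0},{"x":0.0196,"y":0.0222,"z":0,"spin":0}]'
python3 -m pendant '[{"x":0.0196,"y":0.0222,"z":0,"spin":0},{"x":0.0196,"y":0.0222,"z":0,"spin":0},{"x":0.0196,"y":0.0222,"z":0,"spin":0},{"x":0.0196,"y":0.0222,"z":0,"spin":0},{"x":0.0196,"y":0.0222,"z":0,"spin":0},{"x":0.0196,"y":0.0222,"z":0,"spin":0},{"x":0.0196,"y":0.0222,"z":0,"spin":0},{"x":0.0196,"y":0.0222,"z":0,"spin":0}]'
python3 -m pendant '[{"x":0,"y":0,"z":-0.03,"spin":0},{"x":0,"y":0,"z":-0.03,"spin":0},{"x":0,"y":0,"z":-0.03,"spin":0},{"x":0,"y":0,"z":-0.03,"spin":0},{"x":0,"y":0,"z":-0.03,"spin":0},{"x":0,"y":0,"z":-0.03,"spin":0},{"x":0,"y":0,"z":-0.01,"spin":0},{"x":0,"y":0,"z":0,"spin":0}]'
python3 - <<'E'
from h import *
im=pic('side','s1');t=pic('top','t1')
cv2.imwrite('pics/m1.png',np.hstack([cv2.resize(im[225:315,255:375],(400,300)),cv2.resize(t[200:275,260:360],(400,300))]))
E
```

```text
clock: 1.43
tcp_pos: [445.1, -151.8, 238.5]
orientation: [[0.968, 0.249, -0.0], [0.249, -0.968, 0.0], [-0.0, -0.0, -1.0]]
force: [0.0, -0.5, 0.4]
finger_gap: 0.005
clock: 2.1
tcp_pos: [601.8, 25.7, 238.3]
orientation: [[0.968, 0.249, -0.001], [0.249, -0.968, 0.0], [-0.001, -0.0, -1.0]]
force: [0.7, -0.3, 0.4]
finger_gap: 0.011
clock: 2.77
tcp_pos: [599.8, 24.5, 46.3]
orientation: [[0.968, 0.249, -0.005], [0.249, -0.968, 0.001], [-0.005, -0.002, -1.0]]
force: [-0.5, -0.3, -0.1]
finger_gap: 0.004
```

View pics/m1.png

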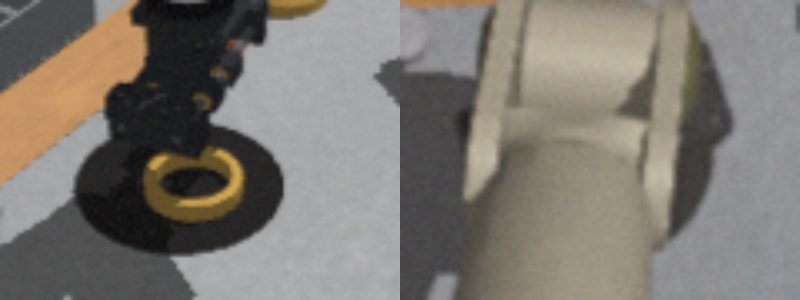

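The tip is above the ring's hole (side crop, about (190,155)), so I'll lower it and slide the ring toward the robot.

```bash
python3 -m pendant '[{"x":0,"y":0,"z":-0.01,"spin":0},{"x":0,"y":0,"z":-0.01,"spin":0},{"x":0,"y":0,"z":-0.01,"spin":0},{"x":0,"y":0,"z":-0.007,"spin":0},{"x":0,"y":0,"z":0,"spin":0},{"x":-0.005,"y":0,"z":0,"spin":0},{"x":-0.005,"y":0,"z":0,"spin":0},{"x":-0.005,"y":0,"z":0,"spin":0}]'
python3 -m pendant '[{"x":-0.006,"y":0,"z":0,"spin":0},{"x":-0.006,"y":0,"z":0,"spin":0},{"x":-0.006,"y":0,"z":0,"spin":0},{"x":-0.006,"y":0,"z":0,"spin":0},{"x":-0.006,"y":0,"z":0,"spin":0},{"x":-0.006,"y":0,"z":0,"spin":0},{"x":-0.006,"y":0,"z":0,"spin":0},{"x":-0.006,"y":0,"z":0,"spin":0}]'
```

```text
clock: 3.53
tcp_pos: [585.8, 24.4, 12.1]
orientation: [[0.968, 0.249, 0.001], [0.249, -0.968, -0.0], [0.001, 0.0, -1.0]]
force: [0.2, 1.1, -0.2]
finger_gap: 0.008
clock: 4.2
tcp_pos: [537.8, 24.3, 11.9]
orientation: [[0.968, 0.249, 0.001], [0.249, -0.968, -0.0], [0.001, 0.0, -1.0]]
force: [1.9, -0.3, 0.7]
finger_gap: 0.006
```

```bash
python3 -m pendant '[{"x":-0.006,"y":0,"z":-0.001,"spin":0},{"x":-0.006,"y":0,"z":-0.001,"spin":0},{"x":-0.006,"y":0,"z":-0.001,"spin":0},{"x":-0.006,"y":0,"z":0,"spin":0},{"x":-0.006,"y":0,"z":0,"spin":0},{"x":-0.006,"y":0,"z":0,"spin":0},{"x":-0.006,"y":0,"z":0,"spin":0},{"x":-0.006,"y":0,"z":0,"spin":0}]'
python3 -m pendant '[{"x":-0.006,"y":0,"z":0,"spin":0},{"x":-0.006,"y":0,"z":0,"spin":0},{"x":-0.006,"y":0,"z":0,"spin":0},{"x":-0.006,"y":0,"z":0,"spin":0},{"x":-0.006,"y":0,"z":0,"spin":0},{"x":-0.006,"y":0,"z":0,"spin":0},{"x":-0.005,"y":0,"z":0,"spin":0},{"x":-0.003,"y":0,"z":0,"spin":0}]'
python3 -m pendant '[{"x":0,"y":0,"z":0,"spin":0},{"x":0.005,"y":0,"z":0.0,"spin":0},{"x":0,"y":0,"z":0.01,"spin":0},{"x":0,"y":0,"z":0.03,"spin":0},{"x":0,"y":0,"z":0.04,"spin":0},{"x":0,"y":0,"z":0.04,"spin":-7},{"x":0,"y":-0.01,"z":0.04,"spin":-7},{"x":0,"y":-0.02,"z":0.04,"spin":-7}]'
```

```text
clock: 4.87
tcp_pos: [489.4, 24.4, 8.6]
orientation: [[0.968, 0.249, -0.001], [0.249, -0.968, 0.0], [-0.001, -0.0, -1.0]]
force: [0.4, 0.4, -0.6]
finger_gap: 0.003
clock: 5.53
tcp_pos: [445.6, 24.4, 8.8]
orientation: [[0.968, 0.249, -0.0], [0.249, -0.968, 0.0], [-0.0, -0.0, -1.0]]
force: [0.9, -0.5, -0.3]
finger_gap: 0.005
clock: 6.2
tcp_pos: [450.9, -3.5, 209.3]
orientation: [[0.993, -0.118, 0.001], [-0.118, -0.993, -0.0], [0.001, -0.0, -1.0]]
force: [0.9, -0.5, 0.9]
finger_gap: 0.004
```

```bash
python3 -m pendant '[{"x":0.0032,"y":-0.0345,"z":0.02,"spin":-6},{"x":0.0032,"y":-0.0345,"z":0.02,"spin":-6},{"x":0.0032,"y":-0.0345,"z":0.01,"spin":-6},{"x":0.0032,"y":-0.0345,"z":0,"spin":-5},{"x":0.0032,"y":-0.0345,"z":0,"spin":0},{"x":0.0032,"y":-0.0345,"z":0,"spin":0},{"x":0.0032,"y":-0.0345,"z":0,"spin":0},{"x":0.0032,"y":-0.0345,"z":0,"spin":0}]' 0
python3 -m pendant '[{"x":0,"y":0,"z":-0.01,"spin":0},{"x":0,"y":0,"z":-0.02,"spin":0},{"x":0,"y":0,"z":-0.01,"spin":0},{"x":0,"y":0,"z":0,"spin":0},{"x":0,"y":0,"z":0,"spin":0},{"x":0,"y":0,"z":0,"spin":0},{"x":0,"y":0,"z":0,"spin":0},{"x":0,"y":0,"z":0,"spin":0}]'
python3 - <<'E'
from h import *
im=pic('side','s2');t=pic('top','t2')
cv2.imwrite('pics/m2.png',np.hstack([cv2.resize(im[165:255,350:470],(400,300)),cv2.resize(t[150:450,180:580],(400,300))]))
h=cv2.cvtColor(t,cv2.COLOR_BGR2HSV)
for n,i,b in(('top',t,(280,250,350,360)),('side',im,(280,240,420,400))):
    x0,y0,x1,y1=b;m=cv2.inRange(cv2.cvtColor(i,cv2.COLOR_BGR2HSV)[y0:y1,x0:x1],(15,110,70),(30,255,255))
    k,l,s,c=cv2.connectedComponentsWithStats(m)
    for j in range(1,k):
        if s[j,4]>60: print(n,c[j]+[x0,y0],s[j],onz(n,c[j]+[x0,y0],11))
E
```

```text
clock: 6.87
tcp_pos: [476.6, -281.9, 256.8]
orientation: [[0.87, -0.494, 0.0], [-0.494, -0.87, -0.0], [0.0, 0.0, -1.0]]
force: [0.9, 0.4, 0.3]
finger_gap: 0.5
clock: 7.53
tcp_pos: [477.0, -280.2, 216.9]
orientation: [[0.87, -0.493, 0.001], [-0.493, -0.87, -0.001], [0.001, 0.0, -1.0]]
force: [-0.8, 0.0, 1.1]
finger_gap: 0.498
top [309.34328358 285.28855721] [ 17  22  26  27 201] [464.04785319  29.38622725  11.        ]
side [288.90118577 246.34387352] [  0   0  27  21 253] [758.59351007 -62.74976164  11.        ]
side [403.98469388 275.93877551] [117  29  15  15 196] [ 400.03932427 -138.64961042   11.        ]
side [351.92548077 300.0625    ] [ 57  48  31  25 416] [464.00004551  34.62553795  11.        ]
side [289.85454545 357.26363636] [  0 104  22  28 220] [471.41007187 292.19920588  11.        ]
```

View pics/m2.png

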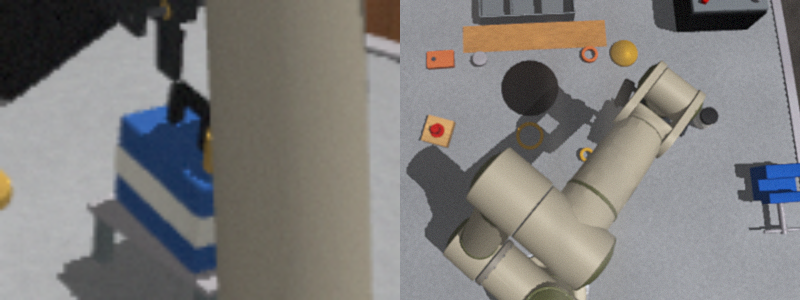

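The ring now sits at (464, 31), about 150 mm from the mat's centre. The gripper is over the handle, so I'll lower it and grip.

```bash
python3 -m pendant '[{"x":0,"y":0,"z":-0.007,"spin":0},{"x":0,"y":0,"z":-0.007,"spin":0},{"x":0,"y":0,"z":-0.007,"spin":0},{"x":0,"y":0,"z":-0.007,"spin":0},{"x":0,"y":0,"z":-0.007,"spin":0},{"x":0,"y":0,"z":-0.007,"spin":0},{"x":0,"y":0,"z":-0.007,"spin":0},{"x":0,"y":0,"z":-0.002,"spin":0}]'
python3 -m pendant '[{"x":0,"y":0,"z":0,"spin":0},{"x":0,"y":0,"z":0,"spin":0},{"x":0,"y":0,"z":0,"spin":0},{"x":0,"y":0,"z":0,"spin":0},{"x":0,"y":0,"z":0,"spin":0},{"x":0,"y":0,"z":0,"spin":0},{"x":0,"y":0,"z":0,"spin":0},{"x":0,"y":0,"z":0,"spin":0}]' 1 50
```

```text
clock: 8.3
tcp_pos: [476.5, -280.0, 163.6]
orientation: [[0.87, -0.494, -0.001], [-0.494, -0.87, 0.001], [-0.002, -0.0, -1.0]]
force: [-1.2, 0.1, 0.0]
finger_gap: 0.498
clock: 8.97
tcp_pos: [476.8, -280.7, 165.3]
orientation: [[0.87, -0.494, 0.0], [-0.494, -0.87, -0.001], [0.001, 0.001, -1.0]]
force: [-2.9, -3.3, 1.6]
finger_gap: 0.145
```

```bash
python3 - <<'E'
from h import *
np.set_printoptions(precision=3,suppress=True)
s=bot.read_state();print(s['tcp_pos'],s['force'],s['moment'],s['finger_gap'],s['joint_positions'])
E
```

```text
[ 476.773 -280.659  165.314] [-2.906 -3.303  1.565] [-0.357  0.268 -0.039] 0.14452181849074536 [-0.744  0.44   1.515 -0.     1.186  1.344]
```

```bash
python3 -m pendant '[{"x":0,"y":0,"z":0.003,"spin":0},{"x":0,"y":0,"z":0.006,"spin":0},{"x":0,"y":0,"z":0.01,"spin":0},{"x":0,"y":0,"z":0.012,"spin":0},{"x":0,"y":0,"z":0.012,"spin":0},{"x":0,"y":0,"z":0.012,"spin":0},{"x":0,"y":0,"z":0.01,"spin":0},{"x":0,"y":0,"z":0.005,"spin":0}]'
python3 -m pendant '[{"x":0.003,"y":0.006,"z":0,"spin":1},{"x":0.006,"y":0.012,"z":0,"spin":2},{"x":0.008,"y":0.018,"z":0,"spin":2.5},{"x":0.01,"y":0.021,"z":0,"spin":2.5},{"x":0.01,"y":0.021,"z":0,"spin":3},{"x":0.01,"y":0.021,"z":0,"spin":3},{"x":0.01,"y":0.021,"z":0,"spin":3},{"x":0.01,"y":0.021,"z":0,"spin":3}]'
python3 -m pendant '[{"x":0.01,"y":0.021,"z":0,"spin":3},{"x":0.01,"y":0.021,"z":0,"spin":3},{"x":0.01,"y":0.021,"z":0,"spin":3},{"x":0.01,"y":0.021,"z":0,"spin":3},{"x":0.01,"y":0.021,"z":0,"spin":3},{"x":0.01,"y":0.021,"z":0,"spin":3},{"x":0.01,"y":0.021,"z":0,"spin":3},{"x":0.007,"y":0.014,"z":0,"spin":3}]'
```

```text
clock: 9.63
tcp_pos: [477.0, -280.3, 236.6]
orientation: [[0.87, -0.493, 0.001], [-0.493, -0.87, -0.001], [0.002, 0.0, -1.0]]
force: [0.5, -0.3, -6.8]
finger_gap: 0.149
clock: 10.3
tcp_pos: [544.1, -136.7, 234.1]
orientation: [[0.987, -0.161, -0.002], [-0.161, -0.987, 0.001], [-0.002, -0.001, -1.0]]
force: [-0.2, -0.3, -7.9]
finger_gap: 0.148
clock: 10.97
tcp_pos: [620.9, 25.3, 233.8]
orientation: [[0.967, 0.255, -0.002], [0.255, -0.967, 0.002], [-0.001, -0.002, -1.0]]
force: [0.9, -1.2, -7.5]
finger_gap: 0.148
```

The can is held, with a load of about 7.5 N. I'll lower it close to the mat and look.

```bash
python3 -m pendant '[{"x":0.003,"y":0.003,"z":-0.008,"spin":0},{"x":0.002,"y":0.003,"z":-0.014,"spin":0},{"x":0,"y":0,"z":-0.017,"spin":0},{"x":0,"y":0,"z":-0.018,"spin":0},{"x":0,"y":0,"z":-0.015,"spin":0},{"x":0,"y":0,"z":-0.012,"spin":0},{"x":0,"y":0,"z":-0.008,"spin":0},{"x":0,"y":0,"z":-0.004,"spin":0}]'
python3 -m pendant '[{"x":0,"y":0,"z":-0.004,"spin":0},{"x":0,"y":0,"z":-0.002,"spin":0},{"x":0,"y":0,"z":0,"spin":0},{"x":0,"y":0,"z":0,"spin":0},{"x":0,"y":0,"z":0,"spin":0},{"x":0,"y":0,"z":0,"spin":0},{"x":0,"y":0,"z":0,"spin":0},{"x":0,"y":0,"z":0,"spin":0}]'
python3 - <<'E'
from h import *
s=bot.read_state();print(s['tcp_pos'],s['orientation'])
t2=cv2.imread('pics/t2.png')
im=pic('side','s3');t=pic('top','t3')
cv2.imwrite('pics/m3.png',np.hstack([cv2.resize(im[210:330,240:400-20],(467,400),interpolation=2),cv2.resize(t[190:290,260:343],(332,400),interpolation=2)]))
m=cv2.inRange(cv2.cvtColor(t2,cv2.COLOR_BGR2HSV)[200:275,270:340],(0,0,0),(180,255,60));c=max(cv2.findContours(m,0,1)[0],key=cv2.contourArea);print(cv2.boundingRect(c))
e=cv2.fitEllipse(cv2.convexHull(c));print(e,onz('top',np.array(e[0])+[270,200],3))
E
```

```text
clock: 11.63
tcp_pos: [624.9, 28.0, 137.0]
orientation: [[0.968, 0.249, -0.003], [0.249, -0.968, 0.0], [-0.003, -0.001, -1.0]]
force: [-0.4, 1.2, -7.3]
finger_gap: 0.152
clock: 12.3
tcp_pos: [625.8, 27.7, 133.2]
orientation: [[0.968, 0.249, 0.0], [0.249, -0.968, -0.0], [0.0, 0.0, -1.0]]
force: [-0.2, -0.5, -6.8]
finger_gap: 0.147
[625.84318134  27.68576539 133.16384956] [[ 9.68473384e-01  2.49116884e-01  2.86017529e-04]
 [ 2.49116902e-01 -9.68473421e-01 -3.08090621e-05]
 [ 2.69325318e-04  1.01089558e-04 -9.99999959e-01]]
(12, 11, 56, 55)
((39.430728912353516, 38.10314178466797), (54.685245513916016, 55.66637420654297), 120.87181854248047) [613.29949518  22.48123145   3.        ]
```

View pics/m3.png

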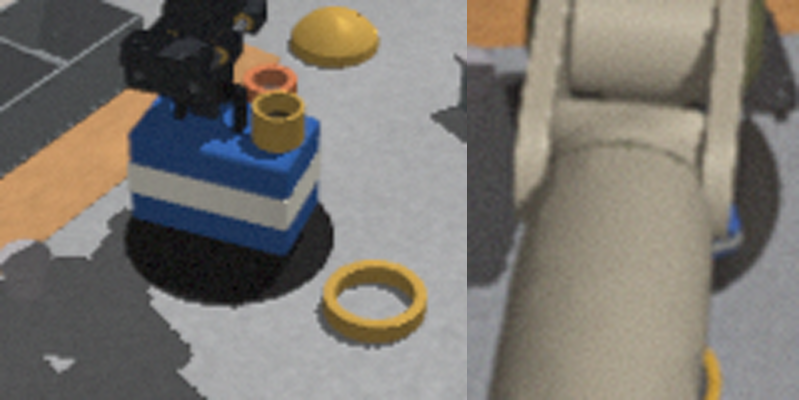

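```bash
python3 - <<'E'
from h import *
np.set_printoptions(precision=1,suppress=True)
for n,f,b in(('top','t0',(270,200,345,275)),('top','t2',(270,200,345,275)),('side','s0',(265,250,350,305)),('side','s2',(265,250,350,305))):
  im=cv2.imread(f'pics/{f}.png');x0,y0,x1,y1=b;h=cv2.cvtColor(im,cv2.COLOR_BGR2HSV)[y0:y1,x0:x1]
  for th in(60,75,90):
    m=cv2.inRange(h[:,:,2],0,th)|cv2.inRange(h,(10,110,30),(35,255,255))
    c=max(cv2.findContours(m,0,1)[0],key=cv2.contourArea);e=cv2.fitEllipse(cv2.convexHull(c))
    print(f,th,cv2.boundingRect(c),np.array(e[1]),onz(n,np.array(e[0])+[x0,y0],3))
for n in('top','side'):
  a=np.linspace(0,6.28,73);p=px(n,np.c_[614+90*np.cos(a),24+90*np.sin(a),0*a+3]);print(n,p.min(0),p.max(0))
print('neck',onz('side',(323,241.5),149.9))
E
```

```text
t0 60 (12, 11, 52, 54) [53.9 54.2] [614.4  24.1   3. ]
t0 75 (12, 11, 56, 55) [54.7 55.6] [614.6  23.2   3. ]
t0 90 (12, 10, 56, 56) [55.1 56.3] [614.7  23.    3. ]
t2 60 (12, 11, 56, 55) [54.7 55.7] [613.3  22.5   3. ]
t2 75 (12, 11, 57, 64) [55.3 63.8] [603.3  22.    3. ]
t2 90 (11, 10, 64, 65) [60.5 80.3] [581.1   7.8   3. ]
s0 60 (13, 12, 62, 39) [39.  61.9] [614.5  30.    3. ]
s0 75 (12, 12, 63, 39) [39.4 62. ] [614.5  29.7   3. ]
s0 90 (12, 12, 63, 40) [39.9 62.3] [613.7  30.4   3. ]
s2 60 (13, 12, 62, 39) [39.1 62.4] [613.6  29.1   3. ]
s2 75 (12, 12, 63, 39) [39.4 63.2] [613.5  29.2   3. ]
s2 90 (12, 11, 73, 44) [ 46.5 103.1] [566.7   0.4   3. ]
top [280.2 210.3] [337.7 266.3]
side [277.9 261. ] [341.3 300.9]
neck [571.   18.1 149.9]
```

The corrected mat centre is about (613.5, 23.8), because the side camera reads roughly 5 mm high in y. The can is then about 1 mm off, so I'll lower it.

```bash
python3 -m pendant '[{"x":-0.001,"y":-0.001,"z":-0.003,"spin":0},{"x":0,"y":0,"z":-0.004,"spin":0},{"x":0,"y":0,"z":-0.004,"spin":0},{"x":0,"y":0,"z":-0.004,"spin":0},{"x":0,"y":0,"z":-0.003,"spin":0},{"x":0,"y":0,"z":-0.002,"spin":0},{"x":0,"y":0,"z":-0.001,"spin":0},{"x":0,"y":0,"z":0,"spin":0}]'
python3 -m pendant '[{"x":0,"y":0,"z":-0.0005,"spin":0},{"x":0,"y":0,"z":-0.0005,"spin":0},{"x":0,"y":0,"z":-0.0005,"spin":0},{"x":0,"y":0,"z":-0.0005,"spin":0},{"x":0,"y":0,"z":-0.0005,"spin":0},{"x":0,"y":0,"z":-0.0005,"spin":0},{"x":0,"y":0,"z":0,"spin":0},{"x":0,"y":0,"z":0,"spin":0}]'
```

```text
clock: 13.07
tcp_pos: [624.7, 26.7, 111.8]
orientation: [[0.968, 0.249, -0.0], [0.249, -0.968, -0.0], [-0.0, -0.0, -1.0]]
force: [0.5, 0.3, -6.8]
finger_gap: 0.15
clock: 13.73
tcp_pos: [624.8, 26.7, 109.0]
orientation: [[0.968, 0.249, -0.0], [0.249, -0.968, 0.0], [-0.0, -0.0, -1.0]]
force: [-0.7, 0.4, -6.2]
finger_gap: 0.148
```

```bash
python3 -m pendant '[{"x":0,"y":0,"z":-0.0004,"spin":0},{"x":0,"y":0,"z":-0.0004,"spin":0},{"x":0,"y":0,"z":-0.0004,"spin":0},{"x":0,"y":0,"z":0,"spin":0},{"x":0,"y":0,"z":0,"spin":0},{"x":0,"y":0,"z":0,"spin":0},{"x":0,"y":0,"z":0,"spin":0},{"x":0,"y":0,"z":0,"spin":0}]'
```

```text
clock: 14.4
tcp_pos: [625.3, 26.6, 108.4]
orientation: [[0.968, 0.249, 0.002], [0.249, -0.968, -0.0], [0.002, 0.001, -1.0]]
force: [3.6, 0.6, -0.0]
finger_gap: 0.145
```

```bash
python3 -m pendant '[{"x":0,"y":0,"z":-0.0003,"spin":0},{"x":0,"y":0,"z":0,"spin":0},{"x":0,"y":0,"z":0,"spin":0},{"x":0,"y":0,"z":0,"spin":0},{"x":0,"y":0,"z":0,"spin":0},{"x":0,"y":0,"z":0,"spin":0},{"x":0,"y":0,"z":0,"spin":0},{"x":0,"y":0,"z":0,"spin":0}]'
python3 -m pendant '[{"x":0,"y":0,"z":0,"spin":0},{"x":0,"y":0,"z":0,"spin":0},{"x":0,"y":0,"z":0,"spin":0},{"x":0,"y":0,"z":0,"spin":0},{"x":0,"y":0,"z":0,"spin":0},{"x":0,"y":0,"z":0.005,"spin":0},{"x":0,"y":0,"z":0.01,"spin":0},{"x":0,"y":0,"z":0.02,"spin":0}]' 0
python3 -m pendant '[{"x":-0.01,"y":0.02,"z":0.03,"spin":0},{"x":-0.01,"y":0.03,"z":0.03,"spin":0},{"x":-0.015,"y":0.03,"z":0.02,"spin":0},{"x":-0.02,"y":0.036,"z":0,"spin":0},{"x":-0.02,"y":0.036,"z":0,"spin":0},{"x":-0.02,"y":0.036,"z":0,"spin":0},{"x":-0.02,"y":0.036,"z":0,"spin":0},{"x":-0.021,"y":0.037,"z":0,"spin":0}]' -0.3
python3 - <<'E'
from h import *
im=pic('side','s4');t=pic('top','t4')
cv2.imwrite('pics/m4.png',np.hstack([cv2.resize(im[210:330,250:370],(400,400),interpolation=2),cv2.resize(t[190:290,260:360],(400,400),interpolation=2)]))
E
```

```text
clock: 15.07
tcp_pos: [625.5, 26.6, 108.2]
orientation: [[0.968, 0.249, 0.002], [0.249, -0.968, -0.0], [0.002, 0.001, -1.0]]
force: [5.5, -0.3, 1.3]
finger_gap: 0.148
clock: 15.73
tcp_pos: [623.9, 26.8, 141.8]
orientation: [[0.968, 0.249, -0.004], [0.249, -0.968, 0.0], [-0.003, -0.001, -1.0]]
force: [-0.2, 0.0, -0.8]
finger_gap: 0.503
clock: 16.4
tcp_pos: [488.5, 287.1, 222.4]
orientation: [[0.969, 0.249, 0.001], [0.249, -0.969, 0.0], [0.001, -0.0, -1.0]]
force: [0.1, 0.0, -0.5]
finger_gap: 0.651
```

View pics/m4.png

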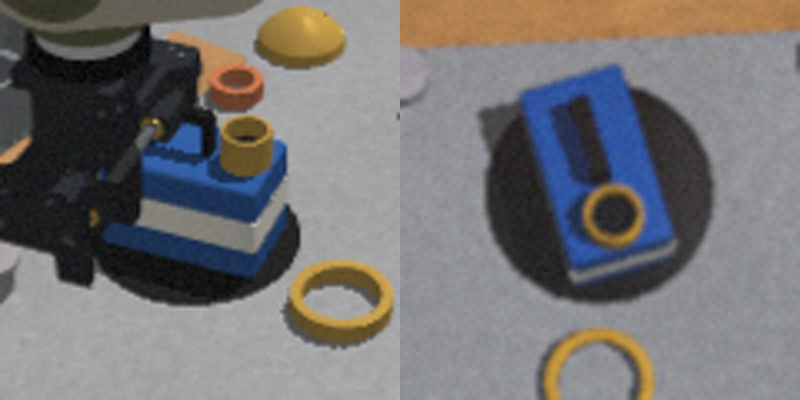

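The can stands upright on the mat with the ring clear of it. The neck rim is at top pixel (313.2,243.5) and side pixel (323.8,249.6), and the lid corners are at (291.2,213.2) and (315,207).

```bash
python3 - <<'E'
from h import *
np.set_printoptions(precision=1,suppress=True)
t=cv2.imread('pics/t4.png');s=cv2.imread('pics/s4.png')
print('neck tri',tri((323.8,249.6),(313.2,243.5)),'z125',onz('top',(313.2,243.5),125),onz('side',(323.8,249.6),125))
m=cv2.inRange(cv2.cvtColor(t,cv2.COLOR_BGR2HSV)[230:257,300:328],(15,90,50),(32,255,255));e=cv2.fitEllipse(cv2.convexHull(cv2.findNonZero(m)));print(e,onz('top',np.array(e[0])+[300,230],125))
P=[onz('top',(260+(a-400)/4,190+b/4),93) for a,b in((525,93),(620,68),(570,270),(676,240))];print(P,np.mean(P,0),np.linalg.norm(P[0]-P[1]),np.linalg.norm(P[0]-P[2]))
m=cv2.inRange(cv2.cvtColor(t,cv2.COLOR_BGR2HSV)[255:300,270:340],(0,180,90),(6,255,255))
m=cv2.inRange(cv2.cvtColor(t,cv2.COLOR_BGR2HSV)[200:275,270:345],(0,0,0),(180,255,65))
c=max(cv2.findContours(m,0,1)[0],key=cv2.contourArea);print('mat',cv2.boundingRect(c))
E
```

```text
neck tri (array([570.6,  12.5, 119.9]), np.float64(3.1046638350740854)) z125 [568.1  11.8 125. ] [568.1  18.6 125. ]
((12.813605308532715, 13.620214462280273), (14.339452743530273, 15.291236877441406), 165.919921875) [567.8  12.9 125. ]
[array([670.4,  72.5,  93. ]), array([686.2,   1.2,  93. ]), array([535.1,  44.7,  93. ]), array([553.6, -33.4,  93. ])] [611.3  21.3  93. ] 73.08885037982918 138.0690006424526
mat (12, 12, 56, 53)
```

```bash
python3 -m pendant '[{"x":0,"y":0.008,"z":-0.01,"spin":0},{"x":0,"y":0.007,"z":-0.02,"spin":0},{"x":0,"y":0.002,"z":-0.022,"spin":0},{"x":0,"y":0,"z":-0.022,"spin":0},{"x":0,"y":0,"z":-0.02,"spin":0},{"x":0,"y":0,"z":-0.015,"spin":0},{"x":0,"y":0,"z":-0.01,"spin":0},{"x":0,"y":0,"z":-0.005,"spin":0}]'
python3 -m pendant '[{"x":0,"y":0,"z":-0.007,"spin":0},{"x":0,"y":0,"z":-0.008,"spin":0},{"x":0,"y":0,"z":-0.008,"spin":0},{"x":0,"y":0,"z":-0.008,"spin":0},{"x":0,"y":0,"z":-0.008,"spin":0},{"x":0,"y":0,"z":-0.006,"spin":0},{"x":0,"y":0,"z":-0.003,"spin":0},{"x":0,"y":0,"z":0,"spin":0}]'
```

```text
clock: 17.17
tcp_pos: [489.8, 301.8, 95.6]
orientation: [[0.969, 0.248, -0.002], [0.248, -0.969, -0.001], [-0.002, 0.0, -1.0]]
force: [-0.3, -0.0, 0.3]
finger_gap: 0.65
clock: 17.83
tcp_pos: [489.4, 302.5, 48.4]
orientation: [[0.968, 0.249, -0.001], [0.249, -0.968, -0.0], [-0.001, 0.0, -1.0]]
force: [0.3, -0.7, -0.6]
finger_gap: 0.651
```

```bash
python3 -m pendant '[{"x":0,"y":0.0015,"z":-0.002,"spin":0},{"x":0,"y":0,"z":0,"spin":0},{"x":0,"y":0,"z":0,"spin":0},{"x":0,"y":0,"z":0,"spin":0},{"x":0,"y":0,"z":0,"spin":0},{"x":0,"y":0,"z":0,"spin":0},{"x":0,"y":0,"z":0,"spin":0},{"x":0,"y":0,"z":0,"spin":0}]' 1 40
python3 -m pendant '[{"x":0,"y":0,"z":0,"spin":0},{"x":0,"y":0,"z":0.004,"spin":0},{"x":0,"y":0,"z":0.01,"spin":0},{"x":0,"y":0,"z":0.02,"spin":0},{"x":0,"y":0,"z":0.03,"spin":0},{"x":0,"y":0,"z":0.04,"spin":0},{"x":0,"y":0,"z":0.04,"spin":0},{"x":0,"y":0,"z":0.02,"spin":0}]'
python3 - <<'E'
from h import *
im=pic('side','s5');t=pic('top','t5')
print(bot.read_state()['tcp_pos'],bot.read_state()['orientation'][:,2])
cv2.imwrite('pics/m5.png',cv2.resize(im[240:380,220:340],(514,600),interpolation=2))
E
```

```text
clock: 18.5
tcp_pos: [489.8, 304.1, 47.4]
orientation: [[0.968, 0.249, 0.0], [0.249, -0.968, 0.0], [0.0, -0.0, -1.0]]
force: [-0.3, 0.4, 2.9]
finger_gap: 0.251
clock: 19.17
tcp_pos: [490.5, 304.5, 217.0]
orientation: [[0.968, 0.249, 0.006], [0.249, -0.968, 0.002], [0.007, -0.001, -1.0]]
force: [0.8, -0.2, 0.2]
finger_gap: 0.248
[490.87004793 304.64092204 215.90082412] [ 0.00762532  0.00279693 -0.99996702]
```

View pics/m5.png

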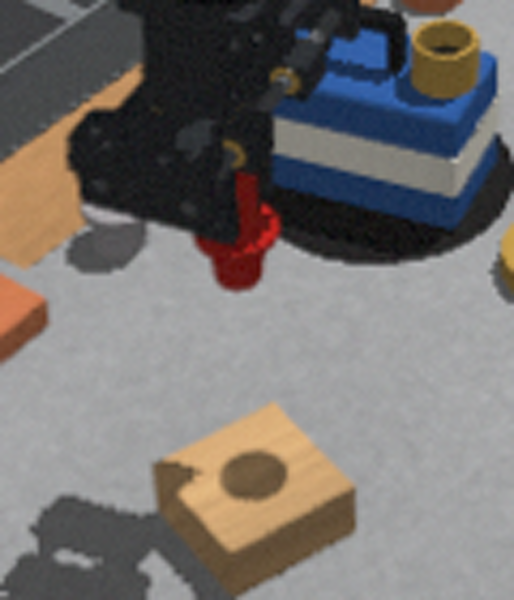

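The bung is held upright by its knob. Next I'll carry it over the neck.

```bash
python3 -m pendant '[{"x":0.003,"y":-0.01,"z":0,"spin":0},{"x":0.006,"y":-0.022,"z":0,"spin":0},{"x":0.008,"y":-0.03,"z":0,"spin":0},{"x":0.008,"y":-0.03,"z":0,"spin":0},{"x":0.008,"y":-0.03,"z":0,"spin":0},{"x":0.008,"y":-0.03,"z":0,"spin":0},{"x":0.008,"y":-0.03,"z":0,"spin":0},{"x":0.008,"y":-0.03,"z":0,"spin":0}]'
python3 -m pendant '[{"x":0.008,"y":-0.03,"z":0,"spin":0},{"x":0.007,"y":-0.025,"z":0,"spin":0},{"x":0.004,"y":-0.015,"z":0,"spin":0},{"x":0.002,"y":-0.007,"z":0,"spin":0},{"x":0.001,"y":-0.003,"z":0,"spin":0},{"x":0,"y":0,"z":0,"spin":0},{"x":0,"y":0,"z":0,"spin":0},{"x":0,"y":0,"z":0,"spin":0}]'
```

```text
clock: 19.93
tcp_pos: [546.0, 89.9, 209.2]
orientation: [[0.969, 0.249, -0.004], [0.249, -0.969, 0.0], [-0.004, -0.001, -1.0]]
force: [0.8, 0.0, -0.3]
finger_gap: 0.249
clock: 20.6
tcp_pos: [568.4, 13.1, 211.0]
orientation: [[0.968, 0.25, -0.0], [0.25, -0.968, 0.0], [-0.0, -0.0, -1.0]]
force: [-0.3, -0.1, -0.1]
finger_gap: 0.255
```

```bash
python3 -m pendant '[{"x":0,"y":-0.001,"z":-0.005,"spin":0},{"x":0,"y":0,"z":-0.008,"spin":0},{"x":0,"y":0,"z":-0.008,"spin":0},{"x":0,"y":0,"z":-0.008,"spin":0},{"x":0,"y":0,"z":-0.006,"spin":0},{"x":0,"y":0,"z":-0.003,"spin":0},{"x":0,"y":0,"z":-0.001,"spin":0},{"x":0,"y":0,"z":0,"spin":0}]'
python3 - <<'E'
from h import *
np.set_printoptions(precision=1,suppress=True)
im=pic('side','s6');S=bot.read_state();p=S['tcp_pos'];print(p)
def show(im,f,x0,y0,k): cv2.imwrite(f,cv2.resize(im[y0:y0+60,x0:x0+60],None,fx=k,fy=k,interpolation=2))
show(im,'pics/m6.png',290,210,9)
m=cv2.inRange(cv2.cvtColor(im,cv2.COLOR_BGR2HSV)[200:270,290:350],(0,160,50),(8,255,255));q=cv2.findNonZero(m)[:,0]+[290,200]
for y in range(q[:,1].min(),q[:,1].max()+1):
    r=q[q[:,1]==y,0];print(y,r.min(),r.max(),end='; ')
print('\nexp foot',px('side',[p[0],p[1],p[2]-39.4]),'exp rim',px('side',[568.2,12.2,125]))
E
```

```text
clock: 21.27
tcp_pos: [568.7, 11.1, 172.0]
orientation: [[0.968, 0.249, -0.0], [0.249, -0.968, 0.0], [-0.0, -0.0, -1.0]]
force: [0.7, 1.1, -0.2]
finger_gap: 0.25
[568.8  11.1 172.3]
223 327 327; 224 327 328; 225 326 328; 226 326 328; 227 326 328; 228 326 328; 229 326 328; 230 326 328; 231 326 328; 232 326 328; 233 326 330; 234 326 331; 235 316 331; 236 316 332; 237 316 332; 238 316 331; 239 316 330; 240 318 329; 241 319 328; 242 319 328; 243 320 327; 244 321 328; 245 322 328; 246 320 328; 247 321 327; 248 323 326; 
exp foot [[325.2 245.8]] exp rim [[325.2 248.5]]
```

View pics/m6.png

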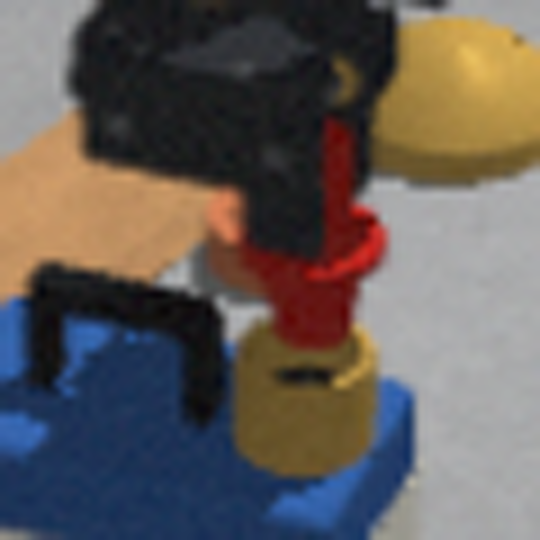

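The side view puts the foot just above the rim, centred to about 1 px (2 mm): foot x ≈ 324.8, neck x ≈ 324.0. I'll nudge it by about 1 mm and insert.

```bash
python3 -m pendant '[{"x":0.0005,"y":0.001,"z":-0.002,"spin":0},{"x":0,"y":0,"z":-0.003,"spin":0},{"x":0,"y":0,"z":-0.003,"spin":0},{"x":0,"y":0,"z":-0.003,"spin":0},{"x":0,"y":0,"z":-0.003,"spin":0},{"x":0,"y":0,"z":-0.003,"spin":0},{"x":0,"y":0,"z":-0.003,"spin":0},{"x":0,"y":0,"z":-0.002,"spin":0}]'
```

```text
clock: 21.98
tcp_pos: [569.1, 12.1, 149.7]
orientation: [[0.968, 0.249, -0.0], [0.249, -0.968, 0.0], [-0.0, -0.0, -1.0]]
force: [0.1, -0.1, -0.3]
finger_gap: 0.253
```

```bash
python3 -m pendant '[{"x":0,"y":0,"z":-0.001,"spin":0},{"x":0,"y":0,"z":-0.001,"spin":0},{"x":0,"y":0,"z":-0.001,"spin":0},{"x":0,"y":0,"z":-0.001,"spin":0},{"x":0,"y":0,"z":-0.001,"spin":0},{"x":0,"y":0,"z":-0.001,"spin":0},{"x":0,"y":0,"z":-0.001,"spin":0},{"x":0,"y":0,"z":0,"spin":0}]'
python3 -m pendant '[{"x":0,"y":0,"z":-0.0005,"spin":0},{"x":0,"y":0,"z":-0.0005,"spin":0},{"x":0,"y":0,"z":-0.0005,"spin":0},{"x":0,"y":0,"z":-0.0005,"spin":0},{"x":0,"y":0,"z":-0.0005,"spin":0},{"x":0,"y":0,"z":-0.0005,"spin":0},{"x":0,"y":0,"z":-0.0005,"spin":0},{"x":0,"y":0,"z":-0.0005,"spin":0}]'
```

```text
clock: 22.65
tcp_pos: [569.3, 12.1, 143.3]
orientation: [[0.968, 0.249, 0.001], [0.249, -0.968, -0.0], [0.0, 0.0, -1.0]]
force: [0.2, 0.3, 4.1]
finger_gap: 0.247
clock: 23.32
tcp_pos: [569.2, 12.1, 139.1]
orientation: [[0.968, 0.249, 0.0], [0.249, -0.968, -0.0], [0.0, 0.0, -1.0]]
force: [0.7, -0.2, 4.6]
finger_gap: 0.252
```

```bash
python3 -m pendant '[{"x":0,"y":0,"z":-0.0005,"spin":0},{"x":0,"y":0,"z":-0.0005,"spin":0},{"x":0,"y":0,"z":-0.0005,"spin":0},{"x":0,"y":0,"z":-0.0005,"spin":0},{"x":0,"y":0,"z":0,"spin":0},{"x":0,"y":0,"z":0,"spin":0},{"x":0,"y":0,"z":0,"spin":0},{"x":0,"y":0,"z":0,"spin":0}]'
python3 -m pendant '[{"x":0,"y":0,"z":-0.0005,"spin":0},{"x":0,"y":0,"z":-0.0003,"spin":0},{"x":0,"y":0,"z":0,"spin":0},{"x":0,"y":0,"z":0,"spin":0},{"x":0,"y":0,"z":0,"spin":0},{"x":0,"y":0,"z":0,"spin":0},{"x":0,"y":0,"z":0,"spin":0},{"x":0,"y":0,"z":0,"spin":0}]'
```

```text
clock: 23.98
tcp_pos: [569.1, 12.1, 137.1]
orientation: [[0.968, 0.249, -0.0], [0.249, -0.968, -0.0], [-0.0, -0.0, -1.0]]
force: [0.7, -0.7, 3.1]
finger_gap: 0.255
clock: 24.65
tcp_pos: [569.3, 12.1, 136.8]
orientation: [[0.968, 0.249, 0.001], [0.249, -0.968, -0.0], [0.001, 0.0, -1.0]]
force: [-0.3, 0.8, 6.9]
finger_gap: 0.256
```

```bash
python3 -m pendant '[{"x":0,"y":0,"z":-0.0005,"spin":0},{"x":0,"y":0,"z":0,"spin":0},{"x":0,"y":0,"z":0,"spin":0},{"x":0,"y":0,"z":0,"spin":0},{"x":0,"y":0,"z":0,"spin":0},{"x":0,"y":0,"z":0,"spin":0},{"x":0,"y":0,"z":0,"spin":0},{"x":0,"y":0,"z":0,"spin":0}]'
python3 -m pendant '[{"x":0,"y":0,"z":-0.0005,"spin":0},{"x":0,"y":0,"z":0,"spin":0},{"x":0,"y":0,"z":0,"spin":0},{"x":0,"y":0,"z":0,"spin":0},{"x":0,"y":0,"z":0,"spin":0},{"x":0,"y":0,"z":0,"spin":0},{"x":0,"y":0,"z":0,"spin":0},{"x":0,"y":0,"z":0,"spin":0}]'
```

```text
clock: 25.32
tcp_pos: [569.4, 12.1, 136.8]
orientation: [[0.968, 0.249, 0.001], [0.249, -0.968, -0.0], [0.001, 0.0, -1.0]]
force: [-1.4, 0.1, 8.7]
finger_gap: 0.254
clock: 25.98
tcp_pos: [569.5, 12.2, 136.7]
orientation: [[0.968, 0.249, 0.002], [0.249, -0.968, -0.0], [0.002, 0.001, -1.0]]
force: [-2.8, 0.8, 12.1]
finger_gap: 0.255
```

A hard stop at z 136.7 (expected 136.4) while the force rises suggests the flange is on the rim. I'll press a little more, relieve, release and look.

```bash
python3 -m pendant '[{"x":0,"y":0,"z":-0.001,"spin":0},{"x":0,"y":0,"z":0,"spin":0},{"x":0,"y":0,"z":0,"spin":0},{"x":0,"y":0,"z":0,"spin":0},{"x":0,"y":0,"z":0,"spin":0},{"x":0,"y":0,"z":0.001,"spin":0},{"x":0,"y":0,"z":0.001,"spin":0},{"x":0,"y":0,"z":0,"spin":0}]'
python3 -m pendant '[{"x":0,"y":0,"z":0,"spin":0},{"x":0,"y":0,"z":0,"spin":0},{"x":0,"y":0,"z":0,"spin":0},{"x":0,"y":0,"z":0,"spin":0},{"x":0,"y":0,"z":0.003,"spin":0},{"x":0,"y":0,"z":0.008,"spin":0},{"x":0,"y":0,"z":0.015,"spin":0},{"x":0,"y":0,"z":0.03,"spin":0}]' 0
python3 -m pendant '[{"x":0,"y":0,"z":0.03,"spin":0},{"x":0,"y":0,"z":0.03,"spin":0},{"x":0,"y":-0.03,"z":0.02,"spin":0},{"x":0,"y":-0.035,"z":0,"spin":0},{"x":0,"y":-0.035,"z":0,"spin":0},{"x":0,"y":-0.035,"z":0,"spin":0},{"x":0,"y":-0.035,"z":0,"spin":0},{"x":0,"y":-0.03,"z":0,"spin":0}]'
python3 - <<'E'
from h import *
im=pic('side','s7');t=pic('top','t7')
cv2.imwrite('pics/m7.png',np.hstack([cv2.resize(im[220:300,280:360],(400,400),interpolation=2),cv2.resize(t[190:290,260:360],(400,400),interpolation=2)]))
print('exp knob top home',px('side',[568.4,12,165]),px('top',[568.4,12,165]))
E
```

```text
clock: 26.65
tcp_pos: [569.3, 12.2, 136.8]
orientation: [[0.968, 0.249, 0.001], [0.249, -0.968, -0.0], [0.001, 0.0, -1.0]]
force: [-0.8, 0.2, 6.9]
finger_gap: 0.251
clock: 27.32
tcp_pos: [568.0, 12.3, 191.0]
orientation: [[0.968, 0.249, -0.005], [0.249, -0.968, 0.001], [-0.005, -0.002, -1.0]]
force: [-0.2, 0.4, 0.8]
finger_gap: 0.497
clock: 27.98
tcp_pos: [568.8, -190.1, 273.1]
orientation: [[0.969, 0.248, 0.001], [0.248, -0.969, -0.001], [0.0, 0.001, -1.0]]
force: [0.4, 0.7, 0.2]
finger_gap: 0.5
exp knob top home [[325.14361364 236.05062227]] [[313.00141729 240.23414754]]
```

View pics/m7.png

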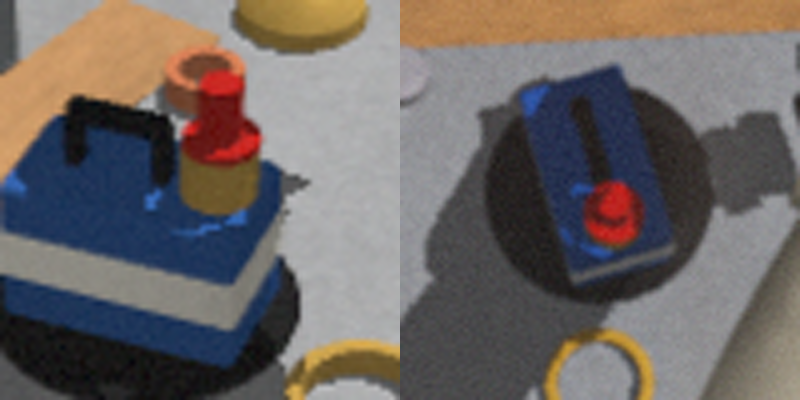

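The flange sits level on the brass rim. The knob top is at (324.4,236.4), against (325.1,236.1) expected for fully home. The can hasn't moved and the ring is clear, so I'm handing in.

```bash
python3 -c "
from cell import bot
print(bot.read_state()['clock'],bot.sign_off())"
```

```text
the job is handed in; nothing more can be done
28.0833 None
```

The job is done and was handed in at 28.1 s; signing off gave no verdict.

- **Ring:** I slid it along the bench toward the robot, with the closed fingers in its hole, and never lifted it. It ended at about (464, 31), roughly 150 mm from the mat's centre (132 mm needed).
- **Can:** I lifted it by the handle (about 7.5 N) and lowered it in steps of 0.5 mm or less until it touched. It stands upright near the mat's centre of about (613.5, 24). Its top-view corners put it at (611, 21), and the arm position at release put it within about 1 mm.
- **Bung:** I pressed it until it hit a hard stop at TCP z 136.7 mm (136.4 calculated for fully home), reaching 12 N at the last reading before a final 1 mm press. The last pictures show the flange level on the rim, with the knob top within 1 px of where it should be.
- **Bystanders:** I did not work near them. The ones in the pictures I viewed looked undisturbed, but I did not re-measure them.

**Disagreement:** the side camera read about 5 mm higher in y than the top camera and the arm. I corrected for this using the arm's own readings. My first mat estimate (y 29) was wrong because of this and a poor mask, and I fixed it before setting the can down.

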